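# Refill the nutmeg pot and present it on the spice carousel

## Robot

A 6-joint arm with a two-finger parallel gripper is mounted at the origin on a cart in front of the work surface, level with it; the furniture and walls round the work are solid. World frame = base frame: x ahead of the robot, y to its left, z up, the work surface at z = 0. Lengths are in mm, angles in rad, forces in N, time in s.
With the tool pointing down it reaches from about 350 to 875 mm from the base axis. Payload 4.2 kg.
Tool frame: the origin (TCP) lies between the finger pads; the fingertips stand 17 mm ahead of it and the grasp point (between the pads) lies 2 mm behind it; z points along the fingers, y is the line along which they close (so a half turn about z gives the same grasp; the last joint's range is limited). The gripper opens to 85 mm and grips with 20 to 120 N. Pads are 22 mm wide; open, the fingers measure 114 mm over their backs; the gripper's body (76 mm by 85 mm) begins 54 mm behind the grasp point. The pads swing forward as they close: fully open they stand 13 mm farther back than shut.
Start: joints at [1.398, 0.385, 0.008, 0, -1.194, -0.259], TCP at [261.533, 567.626, 217.212] pointing down, gripper open.
Joint ranges: [-3.14, 3.14], [-1.21, 2.06], [-1.07, 1.41], [-3.16, 2.05], [-2.99, -0.16], [-3.1, 3.1]. Speed limits (rad/s): [2.79, 2.79, 3.14, 3.14, 3.14, 3.14].

## Interface

Orientations are given as a unit quaternion [x, y, z, w].
In Python, from bench import arm gives the robot as it stands.
- The arm moves only by the shell command python3 jog.py 'ROWS' [OPENING]. ROWS is rows parted by semicolons, their numbers by spaces, 1 to 10 of them, each of 6 numbers: dx, dy, dz in mm, then a rotation vector rx, ry, rz in rad; each row is the pose to reach, as a shift and turn from the pose commanded when the command began, along the tool's axes at that moment; what a row does not reach only later rows make up. A row lasts 1/10 s, in which the tool goes at most 50 mm and 0.15 rad, less where a joint would pass 70% of its speed; a pose out of reach is approached as far as the arm can. OPENING is the finger opening in mm, set as the command begins (- or left out keeps the last). The fingers move at their own pace and stop on an object; the grip force is fixed at half the most. Time passes only in rows, so rows that do not move let the fingers close. It prints the time, the measured TCP pose, the force, the opening and the grip force at its end.
- arm.read_state(): the state, without advancing time (a new reading comes with each control period).
- arm.get_image(name): name is "scene" or "top"; returns the picture (420x560x3 uint8, blue, green, red); there is no depth.
- arm.get_calibration(name): a dict with "K" (3x3 intrinsics, pixels), "rvec" (rotation vector, rad) and "tvec" (3), from world to camera coordinates, as OpenCV has them. Camera axes: x right, y down, z forward; pixel columns grow to the right and rows downward; lengths in mm; the calibration is good to about 2 mm. A picture is of the moment at which its call begins. get_calibration takes no time and is no camera call.
- arm.job_done(): hands the job in; it is judged then, once.
The state is a dict: "clock": time; "joints": joint angles; "joint_vel": joint speeds; "joint_efforts": joint torques, N m; "position": TCP position; "ee_rot": TCP orientation; "contact_force": force on the tool from outside, world axes, zero at the start; "wrist_torque": the same for the moment, N m; "gripper_width": finger opening in mm; "grasp_force": force on a finger pad.
Only numpy, scipy, OpenCV 4.12 (cv2) and the standard library are available. Lean on these libraries where they do the work, as an engineer would, in place of code of your own. Each camera call takes 0.05 s, during which the arm holds its last target. There are 200 camera calls.

## Task

Refill the open pot on the spice carousel: tip all four nutmegs into it out of the little scoop tray, without touching the food or dropping any on the freezer, and stand the tray level on the freezer top again. The cook then reaches in from the front edge of the freezer: turn the turntable until that pot points straight at the front edge, and finish with the fingers gripping the carousel's bar handle, holding the turntable still there. The jars and pot stay standing in their seats and the tin, sauce bottle and timer stay where they are.

Things in the scene. Friction and masses are not known exactly. Their poses are not given: they have to be found in the camera images.
- carousel_foot: Fixed round dark steel foot of the spice carousel, 208 mm across, 16 mm high; origin: centre of its underside on the freezer top, exactly on the carousel's upright axis. Its -x axis always points straight to the front edge of the freezer (world -x, the robot's side).
- turntable: Round wooden turntable, 294 mm across, top face 28 mm above the freezer top; turns without end stops about the upright axis through its origin (at freezer-top height), smooth bearing (0.03 N m plus 0.25 N m s of soft damping), no spring. Five seats (6 mm high rings, 83 mm inside) lie 95 mm from the axis, 72 degrees apart, one of them vacant. A steel post carries the bar handle.
- carousel_handle: Centre of the wooden bar handle on top of the carousel's post, 175 mm above the freezer top; the bar is 74 mm long along the turntable's y axis, 14 mm thick along its x axis, 26 mm high (z 162 to 188 mm). It is fixed to the turntable and turns it.
- pot: The open pot: round white ceramic ramekin, the only vessel on the carousel without a lid, loose in a seat, empty at the start. Rim 80 mm across outside, 73 mm inside; 60 mm high, floor 5 mm thick; origin: centre of its underside, 28 mm above the freezer top. Starts on the left-hand (+y) half of the carousel, 40 to 140 degrees round from the front.
- scoop_tray: Small steel scoop tray left of the carousel, 131 mm long without handle, 61 mm wide, walls 24 mm high, 0.16 kg, loose; origin: underside of the pan, at freezer-top height. Its +x axis points out of the open pouring end (56 mm wide inside; the floor rises 9 mm over the last 35 mm); the black handle sticks out the other way (-x). Inner floor 3 mm above the underside.
- tray_grip (a point): Middle of the tray's black handle, a level flat-sided bar 84 mm long (along the tray's x), 14 mm wide, 18 mm high, its centre 29 mm above the tray's underside and 115 mm behind the tray's origin.
- tray_spout (a point): Middle of the lip at the tray's open pouring end, 70 mm ahead of the tray's origin and 12 mm above its underside.
- nutmeg_1: Whole brown nutmeg, an egg shape 25 mm long (its x axis) and 21 mm thick, 12 g, lying loose in the scoop tray at the start; origin at its middle.
- nutmeg_2: Whole brown nutmeg, an egg shape 25 mm long (its x axis) and 21 mm thick, 12 g, lying loose in the scoop tray at the start; origin at its middle.
- nutmeg_3: Whole brown nutmeg, an egg shape 25 mm long (its x axis) and 21 mm thick, 12 g, lying loose in the scoop tray at the start; origin at its middle.
- nutmeg_4: Whole brown nutmeg, an egg shape 25 mm long (its x axis) and 21 mm thick, 12 g, lying loose in the scoop tray at the start; origin at its middle.
- jar_1: Round closed spice jar, 40 mm across, 105 mm high, in a seat of the carousel; origin: centre of its underside.
- jar_2: Squarish closed spice jar, 44 mm wide, 105 mm high, in a seat of the carousel; origin: centre of its underside.
- jar_3: Squarish closed spice jar, 47 mm wide, 97 mm high, in a seat of the carousel; origin: centre of its underside.
- tomato_tin: Bystander: food tin 75 mm across, 110 mm high, behind the tray; origin: centre of its underside.
- sauce_bottle: Bystander: upright sauce bottle 50 x 83 x 182 mm behind the tray; origin: centre of its underside.
- kitchen_timer: Bystander: round kitchen timer 69 mm across, 44 mm high, right of and in front of the carousel; origin: centre of its underside.

How it is judged:
By the outcome, as a careful person would: the job done as asked, in the order asked, and still so for the second after the job is handed in, while the arm keeps its last pose, push and grip.
It also fails if it takes over 72 s, if anything falls off the work surface, if the arm or the gripper's body presses on something with over 40 N, if the wrist force passes 120 N, or if a joint passes its speed limit or range.

## Working session

There is one attempt and no reset: what is moved stays moved. The work goes in short steps, Python scripts to look and compute and a shell command to move; the robot and the scene stay as the last step left them, time stands still between calls to the robot, and variables do not carry over. Pictures are saved under pics/ and viewed, at most 10 in all, crops included, and the job is handed in when it is done.

```bash
ls; mkdir -p pics; python3 - <<'E'
from bench import arm
import cv2
for n in("scene","top"):
    im=arm.get_image(n); cv2.imwrite(f"pics/{n}0.png",im)
    c=arm.get_calibration(n); print(n,c)
s=arm.read_state(); print(s)
E
```

```text
bench.py
jog.py
pics
scene {'K': array([[383.784288  ,   0.        , 273.47824418],
       [  0.        , 383.784288  , 209.73275691],
       [  0.        ,   0.        ,   1.        ]]), 'rvec': array([ 2.10345013, -0.77596515,  0.36685545]), 'tvec': array([-439.61496286,  306.28193623, 1013.10135043])}
top {'K': array([[404.33077194,   0.        , 283.66787182],
       [  0.        , 404.33077194, 211.42151909],
       [  0.        ,   0.        ,   1.        ]]), 'rvec': array([ 2.1982116 , -2.17790401,  0.06279082]), 'tvec': array([ -13.18012614,  547.19265881, 1185.58350267])}
{'clock': 0.1, 'joints': array([ 1.39759223e+00,  3.85472553e-01,  6.74045902e-03, -4.26807305e-04,
       -1.19398206e+00, -2.58611941e-01]), 'joint_vel': array([ 0.00016982, -0.00227576,  0.00365316,  0.00216153, -0.00022803,
        0.00125019]), 'joint_efforts': array([-2.78040498e-04, -3.93318450e+01,  1.88930011e+01,  4.19798255e+00,
       -2.58739856e-03,  8.73640232e-06]), 'position': array([261.32604369, 567.13526577, 216.22787408]), 'ee_rot': array([ 9.76764933e-01, -2.14311238e-01, -1.57238491e-04,  9.66506111e-04]), 'contact_force': array([-0.3322979 , -0.23325127, -0.50913153]), 'wrist_torque': array([0.01048557, 0.00863595, 0.00803453]), 'grasp_force': 0.0, 'gripper_width': 85.29553085339307}
```
View pics/scene0.png

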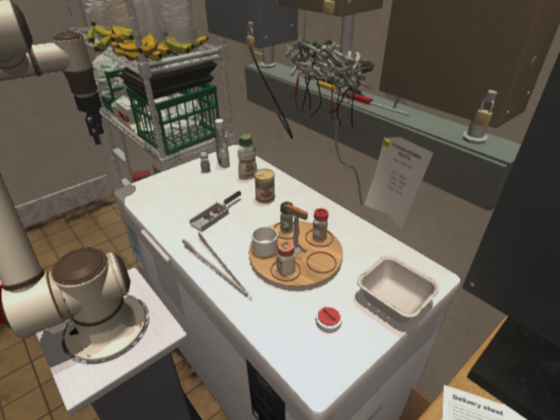

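View pics/top0.png

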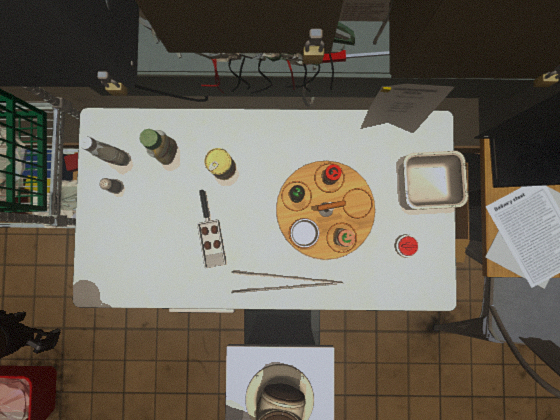

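The scene view shows the tray at about (210,215) with its handle running up right to (235,196), the pot at (264,240) and the bar handle at (296,212). The top view shows the tray at (210,235) with its handle end at (203,195), the carousel centre near (326,210) and the pot at (303,233). I'll enlarge these areas to measure them.

```bash
cat > h.py <<'E'
import numpy as np,cv2
from bench import arm
from scipy.spatial.transform import Rotation as R
C={n:arm.get_calibration(n) for n in("scene","top")}
def proj(n,P):
    c=C[n]; return cv2.projectPoints(np.float64(P).reshape(-1,3),c["rvec"],c["tvec"],c["K"],None)[0].reshape(-1,2)
def ray(n,p):
    c=C[n]; M=cv2.Rodrigues(c["rvec"])[0]; d=M.T@np.linalg.inv(c["K"])@[p[0],p[1],1]; return -M.T@c["tvec"],d/np.linalg.norm(d)
def atz(n,p,z):
    o,d=ray(n,p); return o+d*(z-o[2])/d[2]
def tri(ps,pt):
    o1,d1=ray("scene",ps);o2,d2=ray("top",pt)
    t=np.linalg.lstsq(np.c_[d1,-d2],o2-o1,rcond=None)[0]; a=o1+t[0]*d1;b=o2+t[1]*d2
    return (a+b)/2,np.linalg.norm(a-b)
def crop(im,x,y,w,h,k): return cv2.resize(im[y:y+h,x:x+w],None,fx=k,fy=k,interpolation=cv2.INTER_CUBIC)
E
python3 - <<'E'
from h import *
s=cv2.imread("pics/scene0.png");t=cv2.imread("pics/top0.png")
a=crop(s,180,180,100,75,4);b=crop(s,240,195,110,95,4)[:,:400]
c=crop(t,180,180,80,100,4)[:, :320];d=crop(t,270,155,110,110,4)
A=crop(t,185,180,50,95,6);cv2.imwrite("pics/t_tray.png",A)
cv2.imwrite("pics/s_mix.png",crop(s,182,182,170,110,4.7))
cv2.imwrite("pics/t_mix.png",crop(t,190,155,195,120,4.1))
for n in C: print(n,ray(n,(280,210)), proj(n,[261,567,217]))
E
```

```text
scene (array([ -55.67099018, -769.06091153,  847.87401275]), array([ 0.51961176,  0.60546781, -0.60283691])) [[102.43965435 145.7675184 ]]
top (array([ 473.2941807 ,  -13.52072892, 1216.96818849]), array([ 0.06496073,  0.01360974, -0.99779501])) [[ 46.80837946 321.20359377]]
```

View pics/s_mix.png

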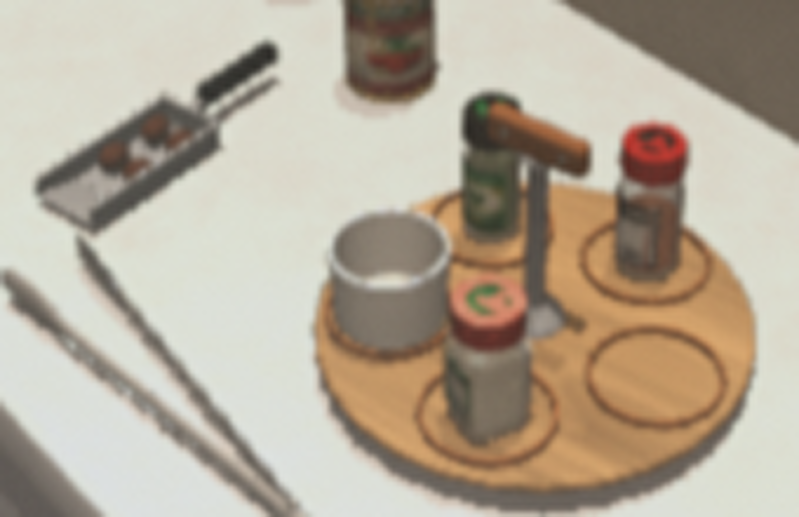

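View pics/t_mix.png

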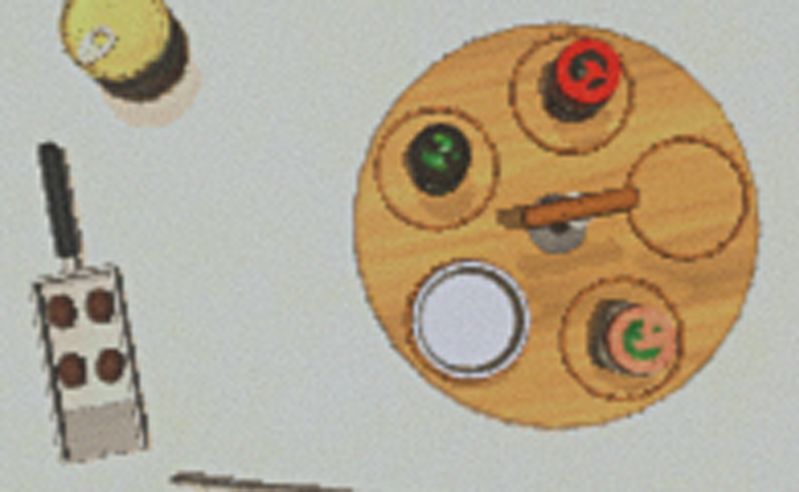

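The scene crop shows the tray handle from (205,92) to (270,50), the pot rim centred at (390,250) and the bar from (490,120) to (590,155). The top crop shows the handle from (68,256) to (48,146), the lip from (65,460) to (146,448), the rim centre at (471,320) and the turntable disc at (557,226).

```bash
python3 - <<'E'
from h import *
np.set_printoptions(precision=1,suppress=True)
S=lambda x,y:((x+.5)/4.7-.5+182,(y+.5)/4.7-.5+182)
T=lambda x,y:((x+.5)/4.1-.5+190,(y+.5)/4.1-.5+155)
for n,a,b in [("hfar",(270,50),(48,146)),("hnear",(205,92),(68,256)),("hmid",(238,72),(58,201)),("potrim",(390,250),(471,320)),("barA",(498,125),(512,216)),("barB",(585,158),(635,198))]:
    print(n,*tri(S(*a),T(*b)))
print("disc",atz("top",T(557,226),28), [atz("top",T(*p),28) for p in((354,226),(760,226),(557,22),(557,430))])
print("discs",atz("scene",S(538,330),28))
print("lip",[atz("top",T(*p),20) for p in((65,460),(146,448))],"back",[atz("top",T(*p),24) for p in((37,285),(118,267))])
print("h38",[atz("top",T(*p),38) for p in((48,146),(68,256))])
print("bar188",[atz("top",T(*p),188) for p in((526,212),(636,194))])
print("potrim88",atz("top",T(471,320),88),atz("scene",S(390,250),88))
print("nut",[atz("top",T(*p),14) for p in((62,311),(100,305),(72,370),(111,366))])
print("tin top",atz("top",T(115,40),110))
E
```

```text
hfar [605.7 236.   31.3] 2.57529964155225
hnear [528.2 217.7  36.4] 1.8055356555541116
hmid [566.9 227.1  32.3] 0.39397494628493845
potrim [484.2 -67.2  85.8] 0.2396616449875208
barA [552.  -90.8 166.1] 6.050617565178722
barB [ 560.4 -165.   179.3] 0.6088703781982935
disc [ 552.7 -131.3   28. ] [array([551.3,  14.6,  28. ]), array([ 554., -277.,   28.]), array([ 700.7, -130.8,   28. ]), array([ 406.9, -131.7,   28. ])]
discs [ 548.1 -140.7   28. ]
lip [array([381.6, 220.5,  20. ]), array([390.8, 162.5,  20. ])] back [array([506.9, 242.6,  24. ]), array([520.5, 184.4,  24. ])]
h38 [array([606. , 233.9,  38. ]), array([527.4, 217.9,  38. ])]
bar188 [array([550.6, -96.1, 188. ]), array([ 562.4, -164.5,  188. ])]
potrim88 [484.1 -67.1  88. ] [482.7 -69.3  88. ]
nut [array([488.5, 226.1,  14. ]), array([493.1, 198.6,  14. ]), array([445.9, 218. ,  14. ]), array([449.1, 189.8,  14. ])]
tin top [670.2 175.2 110. ]
```

```bash
cat >> h.py <<'E'
def st():
    s=arm.read_state(); return s,np.array(s["position"]),R.from_quat(s["ee_rot"])
def orient(yaw,tilt=0):  # deg; tool x at yaw, tilted down
    x=np.array([np.cos(np.radians(yaw)),np.sin(np.radians(yaw)),0]);z=np.array([0,0,-1.])
    return R.from_matrix(np.c_[x,np.cross(z,x),z])*R.from_rotvec([0,-np.radians(tilt),0])
def delta(pos,ori):
    s,p,r=st(); np.set_printoptions(precision=3,suppress=True)
    print("d",r.inv().apply(np.array(pos)-p),"r",(r.inv()*ori).as_rotvec(),"q",s["joints"],"t",s["clock"])
E
python3 - <<'E'
from h import *
delta([567,226.5,130],orient(-169.4))
E
```

```text
d [420.198 181.201  86.627] r [ 0.001 -0.003  2.525] q [ 1.398  0.385  0.007 -0.    -1.194 -0.259] t 0.1
```

```bash
python3 jog.py '40 17 0 0 0 .14;80 34 5 0 0 .28;120 51 15 0 0 .42;160 68 25 0 0 .56;200 85 35 0 0 .7;240 102 45 0 0 .84;280 119 55 0 0 .98;320 136 65 0 0 1.12;360 155 75 0 0 1.26;420 181 87 0 0 1.4' 60; python3 - <<'E'
from h import *
delta([567,226.5,130],orient(-169.4))
E
```

```text
clock: 1.1
position: [556.8, 238.1, 132.3]
ee_rot: [-0.607, 0.795, 0.0, -0.001]
contact_force: [0.9, 1.0, 0.7]
gripper_width: 60.2
grasp_force: 0.0
d [  8.542 -12.888   2.327] r [ 0.    -0.001  1.12 ] q [ 0.671  0.423 -0.158 -0.    -0.991 -0.937] t 1.1
```

```bash
python3 jog.py '0 0 0 0 0 .14;0 0 0 0 0 .28;0 0 0 0 0 .42;0 0 0 0 0 .56;0 0 0 0 0 .7;0 0 0 0 0 .84;0 0 0 0 0 .98;0 0 0 0 0 1.12;0 0 0 0 0 1.12;0 0 0 0 0 1.12' 60; python3 - <<'E'
from h import *
delta([567,226.5,27.5],orient(-169.4))
E
```

```text
clock: 2.1
position: [556.2, 239.4, 132.8]
ee_rot: [-0.096, 0.995, -0.0, -0.0]
contact_force: [-0.4, 0.0, 0.3]
gripper_width: 60.4
grasp_force: 0.0
d [ -8.182 -14.717 105.339] r [-0.    -0.001  0.008] q [ 0.673  0.422 -0.158 -0.    -0.991 -2.052] t 2.1
```

```bash
python3 jog.py '-4 -7 15 0 0 0;-8 -14.5 35 0 0 0;-8 -14.5 55 0 0 0;-8 -14.5 70 0 0 0;-8 -14.5 70 0 0 0;-8 -14.5 70 0 0 0'; python3 - <<'E'
from h import *
im=arm.get_image("top");t=crop(im,170,160,90,120,4)
im=arm.get_image("scene");s=crop(im,165,150,110,120,4)
cv2.imwrite("pics/grasp1.png",np.hstack([t,s[:, :440]]))
delta([567,226.5,27.5],orient(-169.4))
E
```

```text
clock: 2.7
position: [567.2, 226.9, 63.3]
ee_rot: [-0.096, 0.995, -0.0, -0.0]
contact_force: [-0.2, 0.0, 0.4]
gripper_width: 60.0
grasp_force: 0.0
d [ 0.92  -0.692 36.825] r [0.001 0.002 0.006] q [ 0.645  0.505 -0.218  0.    -0.846 -2.026] t 2.8
```

View pics/grasp1.png

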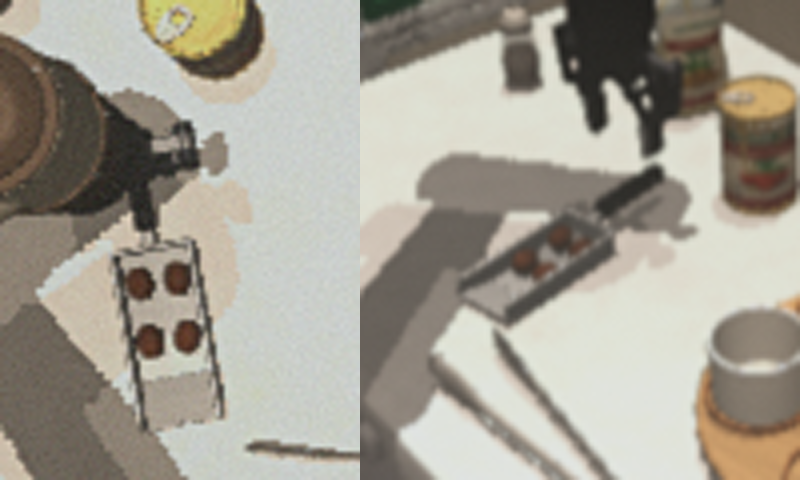

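The picture shows the fingers above the black handle, with its far end at (655,172) in the scene half, and all four nutmegs still in the pan. I'll descend and grip.

```bash
python3 jog.py '0 0 12 0 0 0;0 0 24 0 0 0;.5 -.5 33 0 0 0;.5 -.5 36 0 0 0;.5 -.5 36 0 0 0;.5 -.5 36 0 0 0' && python3 jog.py '0 0 0 0 0 0;0 0 0 0 0 0;0 0 0 0 0 0;0 0 0 0 0 0;0 0 0 0 0 0;0 0 0 0 0 0;0 0 0 0 0 0;0 0 0 0 0 0' 0
```

```text
clock: 3.4
position: [566.8, 226.3, 27.2]
ee_rot: [-0.095, 0.995, -0.0, 0.0]
contact_force: [-0.2, -0.4, -1.1]
gripper_width: 60.0
grasp_force: 0.0
clock: 4.2
position: [566.6, 226.2, 27.2]
ee_rot: [-0.095, 0.995, -0.0, -0.0]
contact_force: [-0.3, 0.7, -0.5]
gripper_width: 0.3
grasp_force: 0.0
```

```bash
python3 - <<'E'
from h import *
im=arm.get_image("top");t=crop(im,180,165,70,100,5)
im=arm.get_image("scene");s=crop(im,180,165,90,100,5)
print(proj("scene",[567,226.5,29]),proj("top",[567,226.5,29]))
cv2.imwrite("pics/grasp2.png",np.hstack([t,s]))
E
```

```text
[[232.48642238 197.73094574]] [[204.17793844 203.77127378]]
```

View pics/grasp2.png

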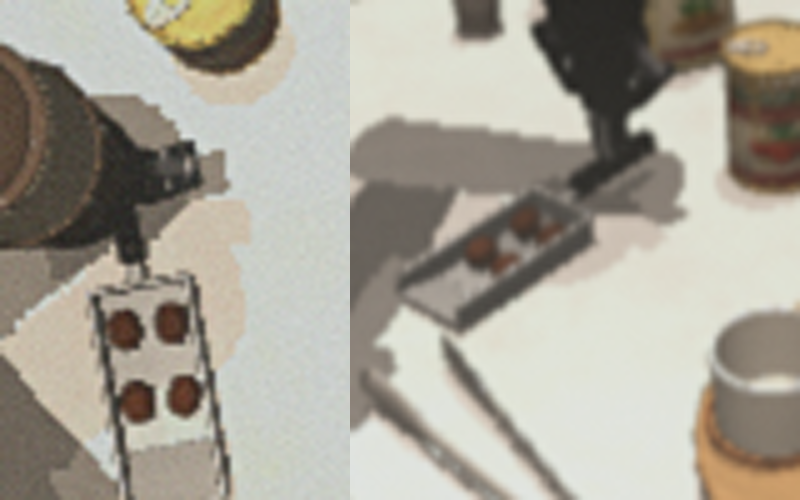

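```bash
python3 - <<'E'
from h import *
y=orient(-169.4).as_matrix()[:,1];print(y)
c=np.array([567.2,226.9,46.3])
q=proj("scene",[c+35*y,c+0*y,c-35*y]);print((q-[165,150])*4+[360,0])
c=np.array([566.6,226.2,10]);p=proj("scene",[c,c+[0,0,19],c+[0,0,90]]);print((p-[180,165])*5+[350,0])
p=proj("top",[c,c+[0,0,19],c+[0,0,90]]);print((p-[180,165])*5)
s=cv2.imread("pics/grasp2.png");cv2.imwrite("pics/grasp2b.png",crop(s,480,0,240,240,3.3)[:600])
E
```

```text
[-0.18395135  0.98293535  0.        ]
[[601.41267923 162.10606665]
 [628.38046249 175.29175734]
 [656.04259952 188.816947  ]]
[[614.24378778 184.80984306]
 [612.22379729 164.03588159]
 [604.37892641  83.3577561 ]]
[[127.72166989 197.07751073]
 [121.38321598 194.53697766]
 [ 95.80053337 184.28311259]]
```

View pics/grasp2b.png

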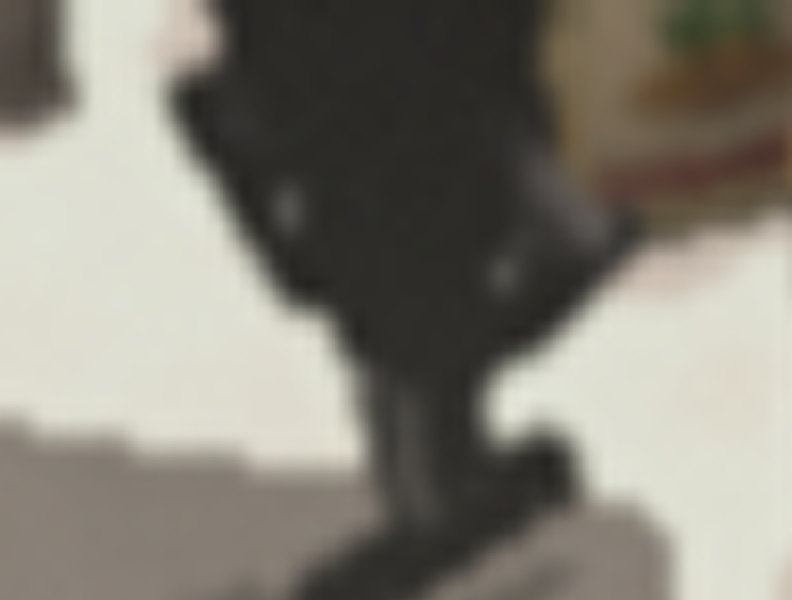

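The picture shows the closed fingers ending at or behind the handle, near (410,530), so they gripped nothing. I'll lift a little and triangulate the real fingertip against the reported TCP.

```bash
python3 jog.py '0 0 -15 0 0 0;0 0 -30 0 0 0;0 0 -45 0 0 0;0 0 -60 0 0 0;0 0 -60 0 0 0;0 0 -60 0 0 0;0 0 -60 0 0 0'; python3 - <<'E'
from h import *
s0=cv2.imread("pics/scene0.png");t0=cv2.imread("pics/top0.png")
s=arm.get_image("scene");t=arm.get_image("top");cv2.imwrite("pics/s3.png",s);cv2.imwrite("pics/t3.png",t)
p=np.array(arm.read_state()["position"]);print(p,proj("scene",[p-[0,0,17],p])," tip/TCP",proj("top",[p-[0,0,17],p]))
def art(a,x0,y0,w,h):
    g=cv2.cvtColor(a,cv2.COLOR_BGR2GRAY)[y0:y0+h,x0:x0+w]
    for i,r in enumerate(g): print(y0+i,"".join(" .:*#"[min(4,max(0,(170-int(v))//30))] for v in r))
art(s,210,165,45,45)
art(t,190,185,40,30)
E
```

```text
clock: 5.0
position: [566.0, 225.8, 86.1]
ee_rot: [-0.095, 0.996, -0.0, -0.001]
contact_force: [0.3, -0.5, 0.4]
gripper_width: 0.1
grasp_force: 0.0
[566.08109528 225.86901409  86.09990393] [[231.50587711 188.90596048]
 [231.12542063 184.99883992]]  tip/TCP [[201.57623905 202.96264938]
 [200.32573327 202.46348702]]
165          :###############**##*****:::******::
166          .*##############**####**:::*******::
167           :##############*#####*::.:********:
168           .*##################**:..::********
169            .::*###############*:.:::*********
170 .             :##############*::::::********:
171                *###########**:::::::******:::
172                .*########*:..::::::::::::::::
173                 :*######:.   :::::::::::****:
174                 :***###*     ::::::::*******:
175                 .***###:     ::::**********::
176                 .****##*     ::::*********:::
177                 .****##*     .:::::::::::::::
178                 .****##*.    .:::::::::::.  .
179                  :***##*       .......       
180                  .***##:      
[... 2095 characters left out ...]

199 ****##############*:*#***#*........     
200 ***###############*.**#***:........     
201 *:*################**#*::.........      
202 ***#################*:. ........        
203 ***##############**:......              
204 **##############*::.......              
205 *################::......               
206 ###########*#####:..:::::               
207 ##########::*####*::::::.               
208 #########*..*####*:::::.                
209 ########:...*####*::::.                 
210 ######*:. ..:#####::..                  
211 ####*:.....:*#####:.                    
212 ##**....:::::*####*:                    
213 ::.....:::.. :#**#*:                    
214 ....::::::   :#**#*:
```

```bash
python3 - <<'E'
from h import *
s0=cv2.imread("pics/scene0.png");t0=cv2.imread("pics/top0.png");s=cv2.imread("pics/s3.png");t=cv2.imread("pics/t3.png")
def dart(a,b,x0,y0,w,h,k):
    g=cv2.absdiff(a,b).max(2)[y0:y0+h,x0:x0+w]
    for i in range(0,h,k): print(y0+i,"".join(".#"[int(v>45)] for v in g[i,::k]))
print("start tip/TCP/body exp",proj("scene",[[261.3,567.1,z] for z in(199,216,272)]),proj("top",[[261.3,567.1,z] for z in(199,216,272)]))
dart(s0,s,70,80,60,75,1)
dart(t0,t,0,270,120,110,2)
E
```

```text
start tip/TCP/body exp [[103.93560565 150.24458457]
 [102.59253428 145.98393408]
 [ 98.02226016 131.48556787]] [[ 51.03390086 319.56511804]
 [ 47.01390466 320.99301552]
 [ 32.73713826 326.06410456]]
80 #########################..........................##.......
81 ##########################..........................#.......
82 ##########################..................................
83 ##########################..................................
84 ###########################.................................
85 ###########################.................................
86 ###########################.................................
87 ###########################.................................
88 ###########################.................................
89 .##########################.................................
90 .#########################..................................
91 ..########################..................................
92 ...####################..##.................................
93 ....################......##................................
94 ..
[... 6828 characters left out ...]
.........................................#########
360 ...................................................#########
362 ...................................................#########
364 ...................................................#########
366 ....................................................########
368 ....................................................########
370 ....................................................########
372 ....................................................########
374 ....................................................########
376 .....................................................#######
378 .....................................................#######
```

Both views put the closed fingertip about 33 mm higher than reported TCP minus 17 mm: scene row 181.5, expected row 189. So the fingers closed just above the handle. I'll reopen and go lower step by step, watching the force.

```bash
python3 jog.py '0 0 0 0 0 0;0 0 0 0 0 0;0 0 15 0 0 0;0 0 35 0 0 0;0 0 55 0 0 0;0 0 65 0 0 0;0 0 72 0 0 0;0 0 76 0 0 0;0 0 76 0 0 0;0 0 76 0 0 0' 60; python3 - <<'E'
from h import *
s=arm.get_image("scene");p=np.array(arm.read_state()["position"])
def art(a,x0,y0,w,h):
    g=cv2.cvtColor(a,cv2.COLOR_BGR2GRAY)[y0:y0+h,x0:x0+w]
    for i,r in enumerate(g): print(y0+i,"".join(" .:*#"[min(4,max(0,(170-int(v))//30))] for v in r))
art(s,210,178,45,35)
E
```

```text
clock: 6.1
position: [567.1, 226.5, 11.9]
ee_rot: [-0.095, 0.995, 0.0, 0.001]
contact_force: [0.5, -0.1, 0.3]
gripper_width: 59.6
grasp_force: 0.0
178       .**.:*################**::::***::...  .
179        **:**#################****:***.       
180        *#*####################******:        
181        :##################*#####****:        
182         :*######*::**###*::***#####*.        
183           :#####*   :*#*. .*#######*.        
184           .*####:    :#*. :*#######*         
185            :*###*.    *#****#######*         
186             :####.    :###*:*######*         
187             :*###:     :##: .*#####:         
188             .*###:      :#:  :#####:         
189             .*###*      .**..*#####:         
190             .*###*       :**:*#####:         
191              :###*       .*#*####*:          
192 ...          :*##*       .*####**.           
193 .........    :*#*:      .***###*.            
194 .............:**::    .:****###:             
195 ..............::....::*###***##:             
196 ...................:*#####***##*.            
197 .................:**#####****##*:..          
198 ...............::**#####*****##*....         
199 ..........::..:**#####**::*****:....         
200 ........::::::**#####**:..:***:.....         
201 ........::::::*####***:.::::::......         
202 .........:::::**##**::.:::::........         
203   ...::::..:..:****::::::::........          
204    .::**:::...:**::::::::::.......           
205   .:****::::..::::::::::::::.....            
206  .:*****:*:::::::::::::::::::....            
207 ::******:::*:::::.....:....:::....           
208 ********:::***:::..        ..........        
209 ********:::**:::::.              ...         
210 *:*******:***:.:::.              ..          
211 :.:********:::::**.                          
212 ...:******:.:::***.
```

```bash
python3 jog.py '0 0 4 0 0 0;0 0 8 0 0 0;0 0 12 0 0 0;0 0 14 0 0 0;0 0 14 0 0 0;0 0 14 0 0 0' && python3 jog.py '0 0 0 0 0 0;0 0 0 0 0 0;0 0 0 0 0 0;0 0 0 0 0 0;0 0 0 0 0 0;0 0 0 0 0 0;0 0 0 0 0 0;0 0 0 0 0 0' 0
```

```text
clock: 6.75
position: [566.6, 226.2, -2.9]
ee_rot: [-0.095, 0.995, -0.0, -0.0]
contact_force: [-0.1, -1.1, -0.1]
gripper_width: 60.2
grasp_force: 0.0
clock: 7.55
position: [566.8, 226.4, -2.6]
ee_rot: [-0.095, 0.995, 0.0, 0.0]
contact_force: [-0.8, 0.4, 2.6]
gripper_width: 12.8
grasp_force: 61.2
```

```bash
python3 jog.py '0 0 -3 0 0 0;0 0 -8 0 0 0;0 0 -16 0 0 0;0 0 -28 0 0 0;0 0 -42 0 0 0;0 0 -58 0 0 0;0 0 -74 0 0 0;0 0 -90 0 0 0;0 0 -105 0 0 0;0 0 -115 0 0 0' && python3 jog.py '0 0 -5 0 0 0;0 0 -6 0 0 0;0 0 -6 0 0 0'; python3 - <<'E'
from h import *
s=arm.get_image("scene");t=arm.get_image("top");cv2.imwrite("pics/s4.png",s);cv2.imwrite("pics/t4.png",t)
cv2.imwrite("pics/lift.png",np.hstack([crop(t,150,150,100,120,4),crop(s,160,120,100,120,4)]))
delta([484,130,118],orient(-90))
E
```

```text
clock: 8.55
position: [567.2, 226.6, 114.8]
ee_rot: [-0.095, 0.995, 0.001, 0.001]
contact_force: [-0.5, 0.0, -2.0]
gripper_width: 12.8
grasp_force: 60.6
clock: 8.85
position: [566.3, 226.1, 117.8]
ee_rot: [-0.095, 0.996, -0.0, -0.0]
contact_force: [-0.6, 1.0, -3.2]
gripper_width: 13.2
grasp_force: 60.6
d [ 98.768 -78.746  -0.449] r [ 0.001 -0.002 -1.381] q [ 0.645  0.445 -0.165 -0.    -0.963 -2.026] t 8.95
```

View pics/lift.png

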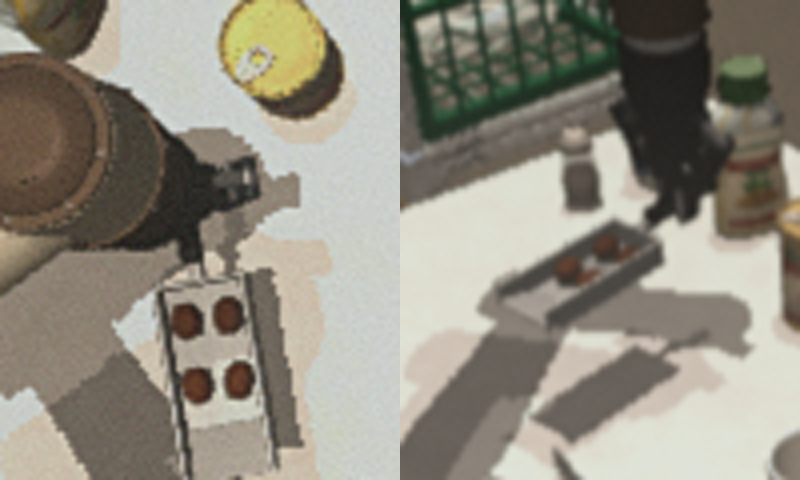

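The picture shows the tray lifted level, with its lip at about (228,470) in the top half and all four nutmegs in it. Next I'll swing it smoothly toward the pot.

```bash
python3 jog.py '1 -1 0 0 0 -.015;4 -3 0 0 0 -.05;9 -7 0 0 0 -.11;14 -11 0 0 0 -.18;19 -15 0 0 0 -.26;25 -20 0 0 0 -.34;31 -24 0 0 0 -.42;37 -29 0 0 0 -.5;43 -34 0 0 0 -.58;49 -39 0 0 0 -.66' && python3 jog.py '34.4 0 0 0 0 0' >/dev/null 2>&1 <<< '' ; python3 - <<'E'
from h import *
delta([484,130,118],orient(-90))
E
```

```text
clock: 9.95
position: [525.4, 178.3, 117.7]
ee_rot: [-0.414, 0.91, 0.0, -0.0]
contact_force: [0.4, 0.3, -1.7]
gripper_width: 12.8
grasp_force: 60.6
d [31.931 -0.165 -0.113] r [-0.002  0.002 -0.717] q [ 0.604  0.317 -0.37   0.001 -0.881 -1.322] t 10.05
```

```bash
python3 jog.py '0 0 0 0 0 0;0 0 0 0 0 -.02;2 0 0 0 0 -.06;4 0 0 0 0 -.13;7 0 0 0 0 -.2;10 0 0 0 0 -.28;13 0 0 0 0 -.36;16 0 0 0 0 -.44;19 0 0 0 0 -.52;22 0 0 0 0 -.6' ; python3 - <<'E'
from h import *
delta([484,130,118],orient(-90))
E
```

```text
clock: 11.05
position: [489.2, 136.9, 118.1]
ee_rot: [-0.665, 0.747, -0.0, 0.0]
contact_force: [-0.6, 0.2, -2.6]
gripper_width: 13.0
grasp_force: 60.6
d [7.439 4.38  0.098] r [-0.     0.    -0.116] q [ 0.593  0.287 -0.415  0.    -0.868 -0.709] t 11.05
```

```bash
python3 jog.py '1 1 0 0 0 -.04;4 2 0 0 0 -.08;6 4 0 0 0 -.11;7.5 4.4 0 0 0 -.116;7.5 4.4 0 0 0 -.116;7.5 4.4 0 0 0 -.116' ; python3 - <<'E'
from h import *
s=arm.get_image("scene");t=arm.get_image("top");cv2.imwrite("pics/s5.png",s);cv2.imwrite("pics/t5.png",t)
cv2.imwrite("pics/pour1.png",np.hstack([crop(t,250,160,100,110,4),crop(s,215,155,100,110,4)]))
delta([484,130,118],orient(-90))
for P in ([484,-55,133],[484,-55,88],[484-28,-55,133],[484+28,-55,133]): print((proj("scene",P)-[215,155])*4+[400,0],(proj("top",P)-[250,160])*4)
E
```

```text
clock: 11.65
position: [483.7, 129.7, 118.2]
ee_rot: [-0.705, 0.709, -0.0, 0.0]
contact_force: [0.1, 0.0, -2.6]
gripper_width: 12.9
grasp_force: 60.6
d [-0.402 -0.445  0.162] r [-0.     0.    -0.005] q [ 0.587  0.276 -0.432  0.    -0.863 -0.592] t 11.75
[[585.805 263.154]] [[203.174 290.027]]
[[587.805 309.201]] [[200.698 290.642]]
[[556.1   278.801]] [[202.889 331.986]]
[[614.781 247.891]] [[203.457 248.202]]
```

View pics/pour1.png

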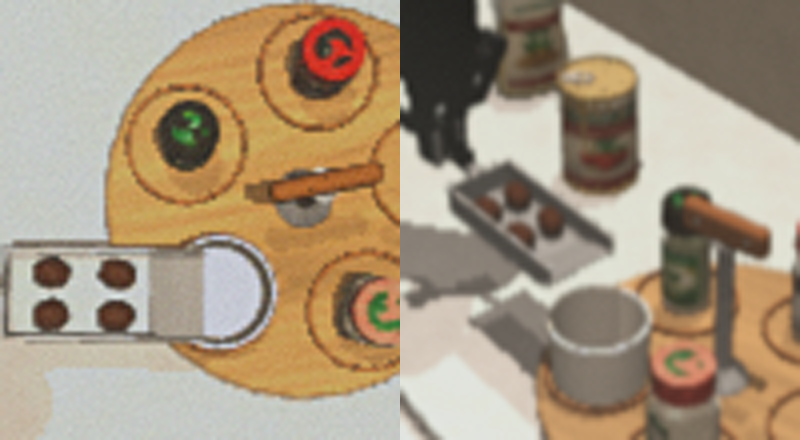

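The lip edge is at column 203 in the top half, as predicted, about 12 mm short of the pot centre and centred on it. In the scene half its height matches about 133 mm. Now I'll start tilting about the lip.

```bash
cat >> h.py <<'E'
def tgt(spout,tilt,s,yaw=-90):
    o=orient(yaw,tilt); delta(np.array(spout)-o.apply([185,0,s]),o)
E
python3 - <<'E'
from h import *
tgt([484,-55,110],0,-14.6);tgt([484,-55,110],10,-14.6);tgt([484,-55,110],10,15)
E
```

```text
d [-0.402 -0.443 22.762] r [-0.     0.    -0.005] q [ 0.587  0.276 -0.432  0.    -0.863 -0.592] t 11.75
d [-0.127 -0.447 -9.585] r [-0.001 -0.174 -0.005] q [ 0.587  0.276 -0.432  0.    -0.863 -0.592] t 11.75
d [  5.011  -0.476 -38.735] r [-0.001 -0.174 -0.005] q [ 0.587  0.276 -0.432  0.    -0.863 -0.592] t 11.75
```

```bash
python3 jog.py '0 0 4 0 0 0;0 0 9 0 0 0;0 0 13 0 -.02 0;0 0 10 0 -.045 0;0 0 6 0 -.07 0;0 0 2 0 -.095 0;0 0 -2 0 -.12 0;0 0 -6 0 -.145 0;0 0 -9.6 0 -.174 0;0 0 -9.6 0 -.174 0'; python3 - <<'E'
from h import *
s=arm.get_image("scene");t=arm.get_image("top");cv2.imwrite("pics/s6.png",s);cv2.imwrite("pics/t6.png",t)
t5=cv2.imread("pics/t5.png");s5=cv2.imread("pics/s5.png")
g=lambda a:cv2.cvtColor(a,cv2.COLOR_BGR2GRAY)
# lip edge column profile in top along rows of the floor near lip
for n,a in(("t5",t5),("t6",t)): print(n,g(a)[228:238,280:312].mean(0).astype(int))
print(proj("top",[[484,-55,133],[484,-55,110],[484,-60,110]]))
print("s",proj("scene",[[484-29,-55,118],[484+29,-55,118]]))
def art(a,x0,y0,w,h):
    for i,r in enumerate(g(a)[y0:y0+h,x0:x0+w]): print(y0+i,"".join(" .:*#"[min(4,max(0,(200-int(v))//30))] for v in r))
art(s,225,190,50,40)
tgt([484,-55,110],10,-14.6)
E
```

```text
clock: 12.75
position: [483.6, 128.9, 128.0]
ee_rot: [-0.702, 0.707, 0.061, 0.062]
contact_force: [-0.3, 0.5, -1.3]
gripper_width: 12.9
grasp_force: 60.6
t5 [ 98 107 120 153 198 203 200 163 154 158 156 158 157 160 160 162 163 162
 161 161 168 197 203 202 200 201 200 201 201 199 200 200]
t6 [ 92  97  99 116 153 174 179 189 193 194 191 194 195 197 195 196 196 197
 198 196 173 195 200 200 198 199 198 199 198 198 200 198]
[[300.79337642 232.50676671]
 [300.47081807 232.58694844]
 [302.30010663 232.60410107]]
s [[253.98897051 228.75723728]
 [269.05993528 220.71706214]]
190 #######:                      .********#####*****.
191 #######*.                     .***:*****######***.
192 ########*.                    .*********#######**:
193 #**######:                    .*******##########*:
194 :. :#####:                    .****#############*:
195     :####:       ..           .****############*#*
196      :*##*.   .:***.          .*****##########**#*
197       .*##:..:**###*.         .*#******#####**###:
198        :##***#######*.        .*###*********#####:
199        :*############*.       
[... 1074 characters left out ...]
:::::::::**##*::*###:...:... ..:::*#*:.       
220 ::::::::::::::*###*::*##:. ... .......:*#*:.      
221 :::::::::::::::*###*:::*..    .........:***.      
222 ::::::::::::::::*###*:.... ..............:*.      
223 :::::::::::::::::*###*:...................:.      
224 ::::::::::::::::::**##*:...................       
225 :::::::::::::::::::**##*:................        .
226 ::::::::::::**::::::**##*:............::.       .:
227 ::::::::::*****::::::**##*:.........::::::...   .:
228 *:::::**********::::::**##*::.....:::::::::::..  .
229 *****************::::::**##*:...::::::::::::::::..
d [-0.691 -0.696 -0.116] r [-0.001 -0.001 -0.006] q [ 0.48   0.251 -0.376 -0.201 -0.873 -0.362] t 12.85
```

The lip column in the top image stayed at about 300, so the pivot model holds. I'll tilt on.

```bash
python3 - <<'E'
from h import *
for a in(15,20,25,30): tgt([484,-56,108],a,-14.6)
E
```

```text
d [  0.085  -0.71  -14.498] r [-0.001 -0.088 -0.006] q [ 0.48   0.251 -0.376 -0.201 -0.873 -0.362] t 12.85
d [  0.944  -0.726 -30.665] r [-0.001 -0.175 -0.006] q [ 0.48   0.251 -0.376 -0.201 -0.873 -0.362] t 12.85
d [  3.208  -0.75  -46.695] r [-0.001 -0.263 -0.005] q [ 0.48   0.251 -0.376 -0.201 -0.873 -0.362] t 12.85
d [  6.861  -0.782 -62.467] r [-0.002 -0.35  -0.005] q [ 0.48   0.251 -0.376 -0.201 -0.873 -0.362] t 12.85
```

```bash
python3 jog.py '0 0 -4 0 -.025 0;0 -.5 -9 0 -.055 0;0 -.7 -14.5 0 -.088 0;.3 -.7 -19 0 -.115 0;.7 -.7 -25 0 -.145 0;1 -.7 -30.7 0 -.175 0;1.5 -.7 -35 0 -.2 0;2 -.7 -39 0 -.22 0;2.5 -.7 -43 0 -.24 0;3.2 -.7 -46.7 0 -.263 0'; python3 - <<'E'
from h import *
s=arm.get_image("scene");t=arm.get_image("top");cv2.imwrite("pics/s7.png",s);cv2.imwrite("pics/t7.png",t)
def brown(a,x0,x1,y0,y1):
    h=cv2.cvtColor(a,cv2.COLOR_BGR2HSV); m=((h[...,0]<14)&(h[...,1]>70)&(h[...,2]<130)).astype(np.uint8); k=np.zeros_like(m);k[y0:y1,x0:x1]=1
    n,l,st_,c=cv2.connectedComponentsWithStats(m*k); return [(tuple(c[i].round(1)),int(st_[i,4])) for i in range(1,n) if st_[i,4]>8]
print(brown(cv2.imread("pics/t5.png"),245,325,205,260)); print(brown(cv2.imread("pics/t6.png"),245,325,205,260));print(brown(t,235,325,205,260))
tgt([484,-56,108],25,-14.6)
for a in(32,40): tgt([484,-56,106],a,-14.6)
E
```

```text
clock: 13.85
position: [483.8, 118.2, 173.3]
ee_rot: [-0.689, 0.692, 0.153, 0.154]
contact_force: [0.7, -0.1, -2.1]
gripper_width: 12.6
grasp_force: 60.6
[((np.float64(262.6), np.float64(227.6)), 44), ((np.float64(279.0), np.float64(227.9)), 47), ((np.float64(262.4), np.float64(238.2)), 45), ((np.float64(278.5), np.float64(238.7)), 46)]
[((np.float64(248.7), np.float64(214.5)), 27), ((np.float64(259.2), np.float64(220.1)), 11), ((np.float64(253.5), np.float64(221.1)), 12), ((np.float64(255.6), np.float64(236.3)), 236), ((np.float64(279.5), np.float64(228.0)), 48), ((np.float64(279.1), np.float64(238.6)), 44)]
[((np.float64(297.1), np.float64(230.7)), 473), ((np.float64(315.0), np.float64(232.8)), 46), ((np.float64(280.7), np.float64(230.5)), 29), ((np.float64(237.0), np.float64(236.1)), 10)]
d [0.064 0.33  0.562] r [-0.003  0.001 -0.005] q [ 0.265  0.213 -0.252 -0.494 -1.038 -0.031] t 13.95
d [  0.482   0.265 -20.28 ] r [-0.003 -0.121 -0.005] q [ 0.265  0.213 -0.252 -0.494 -1.038 -0.031] t 13.95
d [  3.374   0.173 -46.008] r [-0.004 -0.261 -0.005] q [ 0.265  0.213 -0.252 -0.494 -1.038 -0.031] t 13.95
```

```bash
python3 jog.py '0 0 0 0 0 0;0 0 0 0 0 0;0 0 -4 0 -.025 0;0 0 -8 0 -.05 0;0 0 -12 0 -.075 0;0 0 -16 0 -.1 0;.5 0 -20 0 -.121 0;.5 0 -20 0 -.121 0;.5 0 -20 0 -.121 0;.5 0 -20 0 -.121 0'; python3 jog.py '.2 0 -5 0 -.025 0;.7 0 -10 0 -.055 0;1.2 0 -15 0 -.085 0;2 0 -20 0 -.11 0;3 0 -26 0 -.14 0;3 0 -26 0 -.14 0;3 0 -26 0 -.14 0;3 0 -26 0 -.14 0';  python3 - <<'E'
from h import *
s=arm.get_image("scene");t=arm.get_image("top");cv2.imwrite("pics/s8.png",s);cv2.imwrite("pics/t8.png",t)
g=lambda a:cv2.cvtColor(a,cv2.COLOR_BGR2GRAY)
def art(a,x0,y0,w,h):
    b=a.astype(int)
    for i in range(h):
        print(y0+i,"".join("B" if (b[y0+i,x,2]-b[y0+i,x,0]>25 and b[y0+i,x,2]<135) else " .:*#"[min(4,max(0,(200-int(b[y0+i,x].mean()))//35))] for x in range(x0,x0+w)))
art(s,225,180,60,65)
tgt([484,-56,106],40,-14.6)
for a in(50,): tgt([484,-56,106],a,-14.6)
E
```

```text
clock: 14.95
position: [483.8, 109.3, 191.0]
ee_rot: [-0.678, 0.681, 0.194, 0.195]
contact_force: [-1.0, 0.3, -3.2]
gripper_width: 13.0
grasp_force: 60.6
clock: 15.75
position: [483.8, 93.0, 211.5]
ee_rot: [-0.663, 0.666, 0.241, 0.242]
contact_force: [0.8, 0.3, -2.0]
gripper_width: 12.9
grasp_force: 60.6
180     .:.  :####*:.             :BBBBBBBBBBBBBBB***.          
181          .*####*.             :*BBBBBBBBBBBBBB***.          
182           :####*.             :***BBBBBBBBB****#*.          
183           .*####:             :*#**BBBBB*******#*.          
184            :####:             :##***B******#**##*.          
185            .*##*.             :B#*BBB******#BBBB*.          
186             :***.     ...     :BBBBBBBBBBBBBBBBBB.          
187             .***:   .::**.    :BBBBBBBBBBBBBBBBBB.          
188              :***:.:*****:    :BBBBBBBBBBBBBBBBBB.          
189              .************.   .BBBBBBBBBBBB*BBBBB.          
190              .************:   .BBBBBBBB**#***BBBB.          
191            .::*************.  .BBBBBBBB**#****BBB.          
192          .
[... 2941 characters left out ...]
...::::::::::::::::::::::BBBBBBBB:
238        ..:::::..::::::.::::...::::::::::::::::::::::BBBBBBBB
239      ..:::::::::::::::::::::...:::::::::::::::::::::BBBBBBBB
240    ..::::::::::::::::::::::::....::::::::::::::::::*BBBBB:::
241   .:::::::::::::::::::::::**::.. ....::::::::::::::*BBB::...
242 .::::::::::::::::::::::::****:::.... ....::::::::::*BB:....:
243 .:::::::::::::::::::::::**B**:::::.......::::::::::*B::..:BB
244 .:::::::::::::::::::::::**B**::::::::::::::::::::::*B::.:BBB
d [-2.787 -0.271 -0.439] r [-0.003 -0.    -0.003] q [ 0.022  0.234 -0.155 -0.741 -1.26   0.238] t 15.85
d [ -2.508  -0.363 -32.786] r [-0.003 -0.175 -0.003] q [ 0.022  0.234 -0.155 -0.741 -1.26   0.238] t 15.85
```

```bash
python3 jog.py '-1 0 -5 0 -.025 0;-2 0 -10 0 -.055 0;-2.5 0 -16 0 -.085 0;-2.5 0 -22 0 -.115 0;-2.5 0 -28 0 -.145 0;-2.5 0 -32.8 0 -.175 0;-2.5 0 -32.8 0 -.175 0;-2.5 0 -32.8 0 -.175 0;-2.5 0 -32.8 0 -.175 0';  python3 - <<'E'
from h import *
s=arm.get_image("scene");t=arm.get_image("top");cv2.imwrite("pics/s9.png",s);cv2.imwrite("pics/t9.png",t)
a=s.astype(int)
x0=238
for y in range(200,228): print(y," ".join("%3d"%a[y,x].mean() for x in range(x0,x0+36)))
tgt([484,-56,106],50,-14.6)
tgt([484,-56,106],60,-14.6)
E
```

```text
clock: 16.75
position: [483.8, 73.9, 238.4]
ee_rot: [-0.639, 0.642, 0.298, 0.3]
contact_force: [-0.2, -0.0, -0.4]
gripper_width: 13.2
grasp_force: 60.8
200  72  85 108  99  92  85  83  83  84  84  86  88  85  82  82  80  81  78  72  70  72  77  75  68  67  66  67  66  63  58  56  55  61  72  80 116
201  74  77  91 102 109  92  82  82  83  84  89  93  89  84  82  82  82  80  75  71  68  70  77  67  62  64  66  60  58  59  63  65  78  96 126 166
202  88  71  79  95 107  92  84  83  83  83  88  93  93  86  82  82  81  81  77  71  69  69  73  76  79  79  80  74  75  81  90  94 113 139 184 205
203 116  74  74  86  98  92  84  82  82  83  86  93  94  90  84  83  81  82  80  75  71  69  70  86 103 115 114 111 113 118 121 139 171 193 210 215
204 152  89  70  78  89  89  84  82  82  82  86  92  95  94  90  84  82  81  81  78  73  69  70  89 128 165 171 169 172 171 172 186 206 215 218 218
205 189 118  73  74  83  88  84  82  83  83  84  89  94  96  93  87  83  80  82  80  74  70  69  81 127 178 193 196 196 196 197 209 216 218 217 218
206 207 153  89  72  78  88  85  84  84  82  84  87  94  97 
[... 2706 characters left out ...]
2  80  83  91 104 134 147 182 196 200 180 152
225 219 219 219 218 218 219 218 218 219 208 153  89  71  76  83  79  81  81  81  82  83  81  82  81  80  82  93 120 139 181 185 181 171 151 125 103
226 221 220 220 221 221 219 219 219 220 217 191 116  73  73  77  80  81  82  81  81  80  81  80  81  83  89 102 130 148 169 164 145 128 111  99  87
227 221 220 214 213 215 220 222 221 221 221 208 143  84  69  71  80  78  80  82  81  81  82  85  87  93 104 111 123 131 134 128 122 120 119 109  94
d [ 0.156 -0.305  0.083] r [-0.004  0.    -0.003] q [-0.127  0.269 -0.099 -0.876 -1.427  0.361] t 16.85
d [  0.422  -0.42  -32.263] r [-0.004 -0.174 -0.002] q [-0.127  0.269 -0.099 -0.876 -1.427  0.361] t 16.85
```

The values along the pan floor are now uniform, about 80 to 95, with no dark blobs, so the tray is empty. I'll withdraw it and check the pot.

```bash
python3 - <<'E'
from h import *
delta([484,200,150],orient(-90))
E
```

```text
d [-13.058   0.27  153.311] r [-0.002  0.873 -0.004] q [-0.127  0.269 -0.099 -0.876 -1.427  0.361] t 16.85
```

```bash
python3 jog.py '-1 0 12 0 .07 0;-2 0 28 0 .16 0;-4 0 46 0 .26 0;-5 0 64 0 .36 0;-7 0 82 0 .47 0;-8 0 100 0 .57 0;-10 0 118 0 .67 0;-11 0 134 0 .77 0;-13 0 153 0 .87 0;-13 0 153 0 .87 0';  python3 - <<'E'
from h import *
s=arm.get_image("scene");t=arm.get_image("top");cv2.imwrite("pics/s10.png",s);cv2.imwrite("pics/t10.png",t)
x0,y0,x1,y1=285,215,320,252
h=t.astype(int)
for y in range(y0,y1): print(y,"".join("B" if h[y,x].mean()<90 and h[y,x,2]-h[y,x,0]>15 else ("." if h[y,x].mean()<150 else " ") for x in range(x0,x1)))
d=cv2.absdiff(t,cv2.imread("pics/t0.png")).max(2)
print(proj("top",[484,-67,40]))
for y in range(200,300,2): print(y,"".join(".#"[int(d[y,x]>40)] for x in range(150,330,2)))
delta([430,330,120],orient(-90))
E
```

```text
clock: 17.85
position: [483.0, 202.9, 148.2]
ee_rot: [0.708, -0.707, -0.001, 0.001]
contact_force: [-0.8, 0.1, -1.2]
gripper_width: 12.9
grasp_force: 60.6
215   ... ...... ...  .  . .. .. ... ..
216 . ...... .. .    .     . ..........
217 .. .  .        ....................
218             . .....................
219    .      ......        ..... .....
220      .   ..B..   ......   .........
221 .     . ....  .....BBBBB..  .......
222   . .. ..B.  ..    .BBBBBB.. ......
223  .... ..B. ..     .BBBBBBBBB.  ....
224 .......B. ..     .BBBBBBBB.BB. ....
225 ...  ... ..      .BBBBBBBB  BB  ...
226 ... ..B  .       .BBBBBBB.  .B.  ..
227 ....... .        .BBBBBBB.   .B. ..
228 .....B.           .BBBBB.     BB ..
229 ...... .           .BB..      .B. .
230 ...... .               .BBBB. .B.  
231 ...... .              .BBBBBB .B.  
232 ......               .BBBBBBB..B.  
233 ......               .BBBBBBB..B. .
234 ......               .BBBBBBB .B.  
235 ...... .             .BBBBBB. .B. .
236 ...... .              BBBBBB. .B. .
237 ...... .             .BBBBBBB.BB ..
238 ....B.. .           .BBBBBBBBBB. ..
239 .......             .BBBBBBBBB.  ..
240   .. ..  .          .BBBBBBBBB. ...
241    .....  .          .BBBBBBB. ....
242     .....  .          .BBBBB.  ... 
243      .....  ..         .BB..  .....
244      ......  ....... ..BB..  ......
245        ......  ..........  .....  .
246        ......B.          ......   .
247          ..........................
248           ..................... ...
249            ................   .....
250              ... . .  .    ... ... 
251               ...    . .. .........[ WARN:0@2.287] global loadsave.cpp:275 findDecoder imread_('pics/t0.png'): can't open/read file: check file path/integrity
Traceback (most recent call last):
cv2.error: OpenCV(4.12.0) /io/opencv/modules/core/src/arithm.cpp:1155: error: (-215:Assertion failed) src1.empty() == src2.empty() in function 'absdiff'
```

```bash
python3 - <<'E'
from h import *
def cmpn(n,f0,f1,x0,x1,y0,y1):
    a=cv2.imread(f0).astype(int);b=cv2.imread(f1).astype(int)
    m=((b.mean(2)<105)&(b[...,2]-b[...,0]>18)&(a.mean(2)-b.mean(2)>25)).astype(np.uint8);k=np.zeros_like(m);k[y0:y1,x0:x1]=1
    N,l,st_,c=cv2.connectedComponentsWithStats(m*k)
    print(n,[(c[i].round().astype(int).tolist(),st_[i,2:].tolist()) for i in range(1,N) if st_[i,4]>10])
cmpn("top","pics/top0.png","pics/t10.png",200,400,110,300)
cmpn("scene","pics/scene0.png","pics/s10.png",150,400,150,330)
t=cv2.imread("pics/t10.png").astype(int)
for y in range(218,246): print(y," ".join("%3d"%t[y,x].mean() for x in range(299,320)))
s=cv2.imread("pics/s10.png").astype(int)
print("pot scene, tray")
for y in range(225,250): print(y," ".join("%3d"%s[y,x].mean() for x in range(250,280)))
delta([430,330,120],orient(-90))
E
```

```text
top [([306, 225], [8, 8, 48]), ([310, 236], [9, 13, 86]), ([204, 287], [12, 20, 93])]
scene [([271, 237], [8, 6, 39])]
218 139  98 101  94 105  99 124 120 124 122 136 140 148 141 146 145 148 132 129 133 128
219 107 136 161 166 201 206 208 206 177 166 143 127 138 143 145 152 147 134 126 129 127
220 191 201 155 104  90  94  91 104 113 166 200 179 149 128 138 144 141 130 127 124 129
221 140 108 104  96 110  86  69  80  80  83  87 116 190 187 137 133 140 143 136 128 131
222 129 150 200 204 204 115  63  55  55  55  63  71  95 147 190 148 144 145 143 129 126
223 200 209 218 208 113  49  50  53  60  56  53  65  71  79 137 194 166 140 142 138 136
224 208 208 210 132  49  46  58  59  67  62  53  80 108  84  78 131 196 136 129 133 138
225 204 207 209 107  43  54  71  68  71  69  59  70 181 155  89  73 151 152 140 129 133
226 206 205 213 119  55  51  60  57  65  62  55  91 201 200 127  68  85 192 174 138 126
227 203 208 212 144  63  48  56  60  53  53  59 128 209 211 195 111  69 130 182 144 125
228 206 210 208 209 113  54  45  57  55  64 108 197 211 214 215 156  84  86 188 128 125
229 203 207 2
[... 4008 characters left out ...]
08 112 114 116 114 117 118 118 119 118 118 116 116 115 113 110 108 105 101  98  89  95 140 153
246 146 117  95  96 102 106 109 112 114 116 118 118 118 119 120 119 118 116 116 113 113 110 108 105 102  97  89  90 133 155
247 143 115 103 100 102 106 109 113 114 117 117 118 119 119 118 118 117 117 116 114 113 110 109 105 103  96  88  85 117 152
248 139 116 113 102 102 106 108 112 113 116 117 117 118 118 118 119 117 116 115 114 111 109 108 104 102  98  91  78  93 133
249 137 113 113  98 100 106 109 112 114 115 117 118 119 117 118 118 117 117 115 114 112 109 107 104 101  98  94  76  69  94
d [-129.151   53.778   29.943] r [ 0.002  0.003 -0.003] q [ 0.701  0.276 -0.337 -0.004 -0.958 -0.702] t 17.95
```

```bash
python3 jog.py '-10 4 0 0 0 0;-30 12 5 0 0 0;-55 23 10 0 0 0;-80 33 16 0 0 0;-105 44 22 0 0 0;-129 54 30 0 0 0;-129 54 30 0 0 0;-129 54 30 0 0 0;-129 54 30 0 0 0';  python3 - <<'E'
from h import *
s=arm.get_image("scene");t=arm.get_image("top");cv2.imwrite("pics/s11.png",s);cv2.imwrite("pics/t11.png",t)
def cmpn(n,f0,f1,x0,x1,y0,y1):
    a=cv2.imread(f0).astype(int);b=cv2.imread(f1).astype(int)
    m=((b.mean(2)<105)&(b[...,2]-b[...,0]>18)&(a.mean(2)-b.mean(2)>25)).astype(np.uint8);k=np.zeros_like(m);k[y0:y1,x0:x1]=1
    N,l,st_,c=cv2.connectedComponentsWithStats(m*k)
    print(n,[(c[i].round().astype(int).tolist(),st_[i,2:].tolist()) for i in range(1,N) if st_[i,4]>10])
cmpn("top","pics/top0.png","pics/t11.png",80,460,100,310)
cmpn("scene","pics/scene0.png","pics/s11.png",150,400,150,330)
for c in((306,225),(310,232.5),(309,240)): print(tri((271.5,237),c), atz("top",c,43))
print(tri((271.5,237),(310,236)))
print("tray px",proj("top",[[430,215,123],[430,145,135]]),proj("scene",[[430,215,123],[430,145,135]]))
b=s.astype(int)
for y in range(195,235): print(y,"".join("B" if (b[y,x,2]-b[y,x,0]>18 and b[y,x].mean()<105) else " .:*#"[min(4,max(0,(200-int(b[y,x].mean()))//35))] for x in range(150,225)))
delta([430,330,-2],orient(-90))
E
```

```text
clock: 18.85
position: [431.5, 328.0, 121.0]
ee_rot: [-0.705, 0.709, 0.001, 0.002]
contact_force: [-0.4, -0.3, -2.2]
gripper_width: 12.9
grasp_force: 60.7
top [([306, 225], [8, 8, 47]), ([310, 236], [9, 14, 87]), ([100, 261], [43, 71, 1695]), ([134, 263], [18, 32, 79]), ([169, 260], [9, 10, 36]), ([162, 258], [6, 5, 11]), ([160, 299], [37, 23, 402])]
scene [([271, 237], [8, 6, 38])]
(array([506.42499651, -72.39983333,  67.55469008]), np.float64(0.834809114960375)) [506.78887636 -73.40466186  43.        ]
(array([489.11267076, -85.80356968,  85.73615092]), np.float64(10.945741132023802)) [485.15837774 -85.1280404   43.        ]
(array([475.44326717, -88.22437862,  94.54841747]), np.float64(29.17508587339375)) [463.44223893 -82.35017004  43.        ]
(array([482.4200183 , -87.9229288 ,  90.64358162]), np.float64(18.700524270560056))
tray px [[200.36875379 251.65507589]
 [225.65606237 252.0767467 ]] [[198.83899326 191.89065159]
 [209.70007971 198.02077883]]
195                                         .*****:....  ...............       
196                                ..... ...:::****
[... 2475 characters left out ...]
           :::::::::::::..       
228 .::::.                                                :::::::::::.         
229 .::::.                                                .::::::::..          
230 :.:::.                                                 ::::::..            
231 :.:::.                                                  .:::.              
232 :::::.                                          ..                         
233 :::::.                                          .:.                        
234 :::::.                                          .::.                       
d [ -1.575   1.637 122.939] r [-0.     0.004 -0.007] q [ 0.948  0.335 -0.332 -0.002 -0.9   -0.953] t 18.95
```

The nutmeg at (306,225) triangulates to z≈68, so it sits on top of the fourth one. No nutmeg shows anywhere else, so all four are in the pot. Now I'll set the tray down.

```bash
python3 jog.py '0 0 20 0 0 0;-1.5 1.6 45 0 0 0;-1.5 1.6 70 0 0 0;-1.5 1.6 92 0 0 0;-1.5 1.6 108 0 0 0;-1.5 1.6 115 0 0 0;-1.5 1.6 119 0 0 0;-1.5 1.6 121 0 0 0;-1.5 1.6 122 0 0 0;-1.5 1.6 122 0 0 0'; python3 jog.py '0 0 0 0 0 0;0 0 0 0 0 0'
```

```text
clock: 19.95
position: [429.8, 330.9, -1.0]
ee_rot: [-0.705, 0.709, 0.001, 0.002]
contact_force: [0.6, -0.5, -2.0]
gripper_width: 13.1
grasp_force: 60.6
clock: 20.15
position: [429.6, 330.8, -1.2]
ee_rot: [-0.705, 0.709, 0.001, 0.002]
contact_force: [-1.3, -0.6, -1.0]
gripper_width: 12.9
grasp_force: 60.6
```

```bash
python3 jog.py '0 0 .7 0 0 0;0 0 1.4 0 0 0;0 0 2 0 0 0;0 0 2 0 0 0;0 0 2 0 0 0'
```

```text
clock: 20.65
position: [429.7, 331.0, -2.7]
ee_rot: [-0.706, 0.709, 0.001, 0.001]
contact_force: [-1.7, 0.0, 5.4]
gripper_width: 12.8
grasp_force: 61.8
```

```bash
python3 jog.py '0 0 0 0 0 0;0 0 0 0 0 0;0 0 0 0 0 0;0 0 0 0 0 0;0 0 0 0 0 0' 50; python3 jog.py '0 0 -10 0 0 0;0 0 -30 0 0 0;0 0 -60 0 0 0;0 0 -100 0 0 0;0 0 -150 0 0 0;0 0 -200 0 0 0;0 0 -240 0 0 0;0 0 -240 0 0 0;0 0 -240 0 0 0'; python3 - <<'E'
from h import *
s=arm.get_image("scene");t=arm.get_image("top");cv2.imwrite("pics/s12.png",s);cv2.imwrite("pics/t12.png",t)
print(arm.read_state()["joints"])
# pot & disc measurement: wood mask ellipse fit, pot rim circle
h=cv2.cvtColor(t,cv2.COLOR_BGR2HSV)
m=((h[...,0]>8)&(h[...,0]<24)&(h[...,1]>70)&(h[...,2]>60)).astype(np.uint8);k=np.zeros_like(m);k[150:270,265:390]=1
cs=cv2.findContours(cv2.morphologyEx(m*k,cv2.MORPH_CLOSE,np.ones((9,9))),cv2.RETR_EXTERNAL,cv2.CHAIN_APPROX_NONE)[0]
c=max(cs,key=cv2.contourArea);e=cv2.fitEllipse(cv2.convexHull(c));print("disc",e,atz("top",e[0],28))
hh=t.astype(int);w=((h[...,1]<45)&(h[...,2]>150)).astype(np.uint8);k[:]=0;k[215:253,285:322]=1
w=w*k;cs=cv2.findContours(w,cv2.RETR_EXTERNAL,cv2.CHAIN_APPROX_NONE)[0];c=max(cs,key=cv2.contourArea);e2=cv2.fitEllipse(cv2.convexHull(c));print("rim",e2,atz("top",e2[0],88))
o=atz("top",e[0],28);p=atz("top",e2[0],88);d=p-o;print("pot",np.hypot(*d[:2]),np.degrees(np.arctan2(d[1],d[0])))
E
```

```text
clock: 21.15
position: [429.4, 330.5, -3.8]
ee_rot: [-0.705, 0.709, 0.001, 0.001]
contact_force: [-0.5, 0.1, 0.0]
gripper_width: 50.3
grasp_force: 0.0
clock: 22.05
position: [429.4, 330.0, 238.0]
ee_rot: [-0.705, 0.709, 0.002, 0.003]
contact_force: [-0.5, -0.0, -0.4]
gripper_width: 50.1
grasp_force: 0.0
[ 0.95354184  0.22801335 -0.16934228 -0.00244376 -1.17305858 -0.9578326 ]
disc ((325.29888916015625, 209.64382934570312), (98.39549255371094, 98.8531494140625), 123.48001861572266) [ 552.9729207 -130.734658    28.       ]
rim ((304.3778381347656, 232.58749389648438), (27.873687744140625, 28.416202545166016), 77.35076904296875) [484.3132488  -66.71478998  88.        ]
pot 93.87595030912497 137.00281741858993
```

```bash
python3 - <<'E'
from h import *
t=cv2.imread("pics/t12.png");h=cv2.cvtColor(t,cv2.COLOR_BGR2HSV).astype(int)
for y in range(196,216): print(y," ".join("%3d"%h[y,x,2] for x in range(310,350)))
s=cv2.imread("pics/s12.png");d=cv2.absdiff(cv2.imread("pics/scene0.png"),s).max(2)
print("tray expected top",proj("top",[[430,145,12],[430,276,24],[430,330,29]]))
delta([553,-131,230],orient(-79.5))
E
```

```text
196 154 130 199 204 202 204 202 202 202 204 204 202 204 204 203 199 202 203 204 202 204 196 205 205 201 202 207 202 203 203 192 196 199 190 162 180 200 206 201 200
197 137 122 193 204 203 203 204 199 199 206 202 202 200 203 206 202 205 201 201 202 200 203 204 200 204 200 192 197 190 194 196 199 197 127 171 202 205 200 204 202
198 165 157 199 201 201 204 204 203 197 206 200 204 203 200 200 204 205 206 202 204 201 201 201 200 197 194 191 198 198 198 199 207 199 151 189 203 203 207 203 203
199 166 162 199 204 202 204 202 202 200 202 199 206 200 205 206 206 206 201 205 200 208 192 197 196 199 198 203 202 209 205 204 203 173 169 186 202 207 204 205 199
200 159 191 207 206 199 204 202 204 204 203 200 207 203 205 205 202 205 204 201 202 200 202 207 204 208 203 205 202 197 198 201 200 148 144 161 190 204 206 205 203
201 154 199 205 196 206 203 202 202 204 204 202 208 209 201 203 202 198 196 199 205 203 194 199 198 196 200 199 143 127 133 140 156 165 162 145 134 194 202 202 205
202 156 199 199 206 201 204 202 205 200 198 207 203 189 146 144 136 146 162 191 195 197 134 101 101 114 129 151 154 
[... 1695 characters left out ...]
 204 202 202 204 204 204 205 205 170 134 128 134 135 140 130 125 126 133 125 120 127 163 198 203 203 201 200 191 194 201 202 202 201 207 196 151 157 179 202
214 204 205 199 202 204 203 201 208 203 207 160 131 127 132 138 123 124 122 122 120 114 133 182 188 192 189 190 192 192 188 188 198 200 204 204 206 202 139 159 186
215 204 204 203 200 202 203 201 208 203 207 200 156 125 125 125 117 115 122 125 132 136 181 192 191 194 186 191 189 183 188 181 181 199 209 202 205 208 196 127 138
tray expected top [[231.7503935  250.47058245]
 [186.70436253 250.18607989]
 [167.87843322 250.06782891]]
d [ 459.535 -126.672    4.546] r [ 0.001  0.002 -0.188] q [ 0.954  0.228 -0.169 -0.002 -1.173 -0.958] t 22.15
```

```bash
python3 jog.py '30 -8 0 0 0 -.02;75 -20 0 0 0 -.04;122 -33 0 0 0 -.06;170 -46 0 0 0 -.08;218 -59 0 0 0 -.1;266 -72 0 0 0 -.12;314 -86 0 0 0 -.14;362 -100 0 0 0 -.16;408 -113 0 0 0 -.175;445 -123 3 0 0 -.18'; python3 jog.py '10 -3 0 0 0 0;14 -4 0 0 0 0;14 -4 0 0 0 0;14 -4 0 0 0 0'; python3 - <<'E'
from h import *
delta([555,-131,147],orient(-80))
E
```

```text
clock: 23.15
position: [549.9, -118.3, 230.5]
ee_rot: [0.766, -0.643, -0.002, -0.0]
contact_force: [0.5, 0.3, 0.1]
gripper_width: 50.2
grasp_force: 0.0
clock: 23.55
position: [556.3, -127.6, 231.8]
ee_rot: [0.767, -0.642, -0.001, -0.001]
contact_force: [-0.4, 0.3, -0.5]
gripper_width: 49.9
grasp_force: 0.0
d [ 3.346  1.879 84.76 ] r [0.    0.003 0.002] q [ 0.056  0.283 -0.103 -0.003 -1.185  0.121] t 23.55
```

```bash
python3 jog.py '1 1 10 0 0 0;2 2 25 0 0 0;3.3 1.9 40 0 0 0;3.3 1.9 52 0 0 0;3.3 1.9 60 0 0 0;3.3 1.9 66 0 0 0;3.3 1.9 72 0 0 0;3.3 1.9 78 0 0 0;3.3 1.9 84 0 0 0;3.3 1.9 84 0 0 0'; python3 jog.py '0 0 0 0 0 0;0 0 0 0 0 0;0 0 0 0 0 0;0 0 0 0 0 0;0 0 0 0 0 0;0 0 0 0 0 0;0 0 0 0 0 0;0 0 0 0 0 0' 0; python3 - <<'E'
from h import *
s,p,r=st();print(p,s["wrist_torque"],s["joints"],r.as_matrix()[:,0])
E
```

```text
clock: 24.55
position: [554.8, -132.1, 147.1]
ee_rot: [0.766, -0.643, -0.002, -0.001]
contact_force: [0.0, 0.7, 0.7]
gripper_width: 50.3
grasp_force: 0.0
clock: 25.35
position: [555.6, -132.2, 148.5]
ee_rot: [0.766, -0.643, -0.001, -0.001]
contact_force: [-1.2, 0.9, 3.7]
gripper_width: 12.8
grasp_force: 58.7
[ 555.64708822 -132.18635624  148.54638335] [0.15053455 0.19605395 0.02585523] [ 0.04847349  0.35237258 -0.22438819 -0.00323335 -0.99293836  0.12847161] [ 0.17428705 -0.98469159 -0.00254769]
```

```bash
python3 jog.py '0 0 0 0 0 -.01;0 0 0 0 0 -.03;0 0 0 0 0 -.06;0 0 0 0 0 -.1;0 0 0 0 0 -.145;0 0 0 0 0 -.19;0 0 0 0 0 -.235;0 0 0 0 0 -.28;0 0 0 0 0 -.325;0 0 0 0 0 -.37'; python3 jog.py '0 0 0 0 0 -.045;0 0 0 0 0 -.09;0 0 0 0 0 -.135;0 0 0 0 0 -.18;0 0 0 0 0 -.225;0 0 0 0 0 -.265;0 0 0 0 0 -.3;0 0 0 0 0 -.325;0 0 0 0 0 -.335;0 0 0 0 0 -.34'; python3 jog.py '0 0 0 0 0 0;0 0 0 0 0 0;0 0 0 0 0 0'; python3 - <<'E'
from h import *
s=arm.get_image("scene");t=arm.get_image("top");cv2.imwrite("pics/s13.png",s);cv2.imwrite("pics/t13.png",t)
S,p,r=st();print(p,r.as_matrix()[:,0],S["wrist_torque"])
a=np.radians(180);exp=np.array([553+94*np.cos(a),-131,88]);print("front pot expected",exp,proj("scene",exp),proj("top",exp))
b=t.astype(int);X,Y=proj("top",exp)[0].astype(int)
for y in range(Y-20,Y+24): print(y,"".join("B" if b[y,x,2]-b[y,x,0]>18 and b[y,x].mean()<105 else " .:*#"[min(4,max(0,(200-int(b[y,x].mean()))//35))] for x in range(X-30,X+32)))
b=s.astype(int);X,Y=proj("scene",exp)[0].astype(int);print(X,Y)
for y in range(Y-14,Y+14): print(y," ".join("%3d"%b[y,x].mean() for x in range(X-17,X+18)))
E
```

```text
clock: 26.35
position: [556.1, -132.0, 148.6]
ee_rot: [0.872, -0.49, 0.0, -0.002]
contact_force: [1.4, 1.4, 5.4]
gripper_width: 12.8
grasp_force: 58.8
clock: 27.35
position: [556.4, -131.7, 148.5]
ee_rot: [0.942, -0.336, 0.001, -0.002]
contact_force: [2.5, 3.8, 5.2]
gripper_width: 13.2
grasp_force: 58.9
clock: 27.65
position: [556.5, -131.7, 148.6]
ee_rot: [0.942, -0.336, 0.001, -0.002]
contact_force: [3.3, 3.0, 5.0]
gripper_width: 13.0
grasp_force: 59.0
[ 556.4783969  -131.71037873  148.56694915] [ 7.74335043e-01 -6.32775818e-01  7.52320152e-05] [ 0.8921602  -0.438787   -0.01012043]
front pot expected [ 459. -131.   88.] [[271.61387654 248.81736456]] [[327.4211947  241.91016082]]
221 ###BB::....B::..::::::.::::::::::::::::::::BBB::::BB#####B:.:*
222 ##B:::::::BB:...::::::::::::::::::::::::::::BB:::::BB####B...B
223 BB::.:::::BB:.:::::::::::::::::::::::::::::BBB::::::B###BB...:
224 ::::::::::B:..:::::..:::::::::::::::::::::B:BB::::::BB*BBBB:..
225 ..:.::::::B:.::::::.::::::::::::::B::::B:B:BBB::::::BBB*BBBB..
226 ::::::::BB:.::::::.:.::::BBBB:::B:::B:::B:B::BB::::::BB**BBBB:
227 ::::
[... 5877 characters left out ...]
 107 100 101 107 115 126 139 156 164 172 180 188 185 161 147 137 139 149 144 133 120 111 105 102  97  90  98 117 124 122 124
258 143 139 135 121 102  98 102 106 110 114 117 121 126 132 139 147 149 144 139 131 127 124 120 116 112 108 105 101  97  87  83 107 117 117 119
259 140 140 134 114  93  96 103 107 110 113 115 115 115 117 120 122 123 122 121 120 119 115 115 113 110 108 105 101  97  87  74  95 110 114 115
260 138 136 126 102  91  96 102 107 110 112 115 115 113 115 118 119 119 119 117 116 117 116 113 112 110 108 106 101  98  87  76  91 102 113 114
261 136 132 113  93  96  98 103 107 109 112 114 116 114 116 120 118 119 119 119 116 117 116 115 112 109 107 105 101  98  89  80  97 105 114 117
```

```bash
cat > rim.py <<'E'
from h import *
def rim(t):
    h=cv2.cvtColor(t,cv2.COLOR_BGR2HSV);w=((h[...,1]<45)&(h[...,2]>150)).astype(np.uint8);k=np.zeros_like(w);k[223:258,309:346]=1
    cs=cv2.findContours(w*k,cv2.RETR_EXTERNAL,cv2.CHAIN_APPROX_NONE)[0];c=max(cs,key=cv2.contourArea);e=cv2.fitEllipse(cv2.convexHull(c))
    p=atz("top",e[0],88);d=p-[552.97,-130.73,88];print(e,p,np.hypot(*d[:2]),np.degrees(np.arctan2(d[1],d[0])))
if __name__=="__main__":
    for f in ("pics/t13.png",): rim(cv2.imread(f))
    a=arm.get_image("top");rim(a)
    # disc from visible lower part
    t=a;h=cv2.cvtColor(t,cv2.COLOR_BGR2HSV)
    g=cv2.cvtColor(t,cv2.COLOR_BGR2GRAY).astype(int)
    P=[]
    for ang in np.arange(-40,221,4):
        v=np.array([np.cos(np.radians(ang)),np.sin(np.radians(ang))])
        pr=[h[int(round(209.64+r*v[1])),int(round(325.3+r*v[0])),1] for r in np.arange(40,60,.5)]
        j=[i for i in range(len(pr)-1) if pr[i]>=60 and pr[i+1]<60]
        if j and 46<40+j[-1]*.5<52: P.append([325.3+(40.25+j[-1]*.5)*v[0],209.64+(40.25+j[-1]*.5)*v[1]])
    P=np.array(P,np.float32);A=np.c_[2*P,np.ones(len(P))];s=np.linalg.lstsq(A,(P**2).sum(1),rcond=None)[0];print(len(P),s[:2],np.sqrt(s[2]+s[0]**2+s[1]**2),atz("top",s[:2],28))
E
python3 rim.py
```

```text
((325.6579895019531, 241.7439422607422), (27.585973739624023, 28.167858123779297), 177.13218688964844) [ 459.41502232 -126.09311562   88.        ] 93.66981661894977 177.16255951035674
((325.5867004394531, 241.77804565429688), (27.432613372802734, 28.015422821044922), 167.8655242919922) [ 459.3184766  -125.89505642   88.        ] 93.77624707232619 177.04461684458101
42 [324.97567514 208.95121328] 50.04614799107355 [ 555.00921225 -129.7765825    28.        ]
```

```bash
python3 jog.py '0 0 0 0 0 -.012;0 0 0 0 0 -.025;0 0 0 0 0 -.038;0 0 0 0 0 -.047;0 0 0 0 0 -.047;0 0 0 0 0 -.047;0 0 0 0 0 -.047;0 0 0 0 0 -.047'; python3 rim.py; python3 - <<'E'
from h import *
s=arm.get_image("scene");t=arm.get_image("top")
cv2.imwrite("pics/final.png",np.hstack([crop(t,155,190,200,100,2),])) if 0 else cv2.imwrite("pics/final.png",np.hstack([crop(t,145,170,215,125,1.9)[:237],crop(s,165,150,165,125,1.9)[:237]])) 
S,p,r=st();print(p,S["contact_force"],S["grasp_force"],S["joint_vel"])
E
```

```text
clock: 28.6
position: [556.5, -131.7, 148.6]
ee_rot: [0.95, -0.314, 0.001, -0.002]
contact_force: [2.9, 3.7, 5.4]
gripper_width: 12.8
grasp_force: 59.0
((325.6579895019531, 241.7439422607422), (27.585973739624023, 28.167858123779297), 177.13218688964844) [ 459.41502232 -126.09311562   88.        ] 93.66981661894977 177.16255951035674
((327.18902587890625, 241.90586853027344), (27.384702682495117, 28.147907257080078), 133.1171875) [ 459.00580662 -130.35404879   88.        ] 93.96494546901586 179.77076052045996
40 [325.21537679 209.40069402] 49.65151340748012 [ 553.68849421 -130.48654638   28.        ]
[ 556.52376734 -131.6566659   148.56083545] [2.02340966 4.71706    5.38993008] 58.96135875955224 [-0.000465    0.00090514  0.00070425  0.00190622  0.00015116 -0.00034248]
```

View pics/final.png

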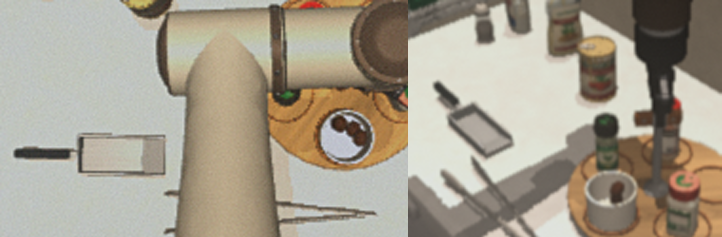

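The final picture shows the tray standing flat and empty at (120,155), the pot at the front at (347,135) with nutmegs in it, the jars upright, and the fingers on the bar. The pot points to 179.8°, where straight at the front edge is 180°. I'm handing the job in.

```bash
python3 -c "
from bench import arm
print(arm.job_done())"
```

```text
the job is handed in; nothing more can be done
None
```

I handed the job in at about 29 s: the nutmegs are in the pot (three show in the images, and I judge the fourth lies under the top one), the tray stands level on the freezer, and the gripper holds the bar with the pot pointing at the front edge to within about 1°.

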